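Seat the spinner rotor in the spindle taper over its drive dogs

TASK

Take the aluminium rotor with the square blue knob from its stand and lower its tapered shank into the bench spinner's spindle; pressing lightly, turn it until its cross slot drops over the two red dogs, then press it fully home until the sprung spindle gives a few millimetres, and let go. Never push so hard that the spindle's spring comes to the end of its travel, do not drop the rotor in, and leave the black rotor and the other things on the bench alone.

Things in the scene. Friction and masses are not known exactly. Their poses are not given: they have to be found in the camera images.
- rotor: Aluminium spinner rotor to move, 0.25 to 0.49 kg. Origin on its axis at the underside of its square steel boss (46 x 46 mm, z 0 to 10 mm); z up. Disc of diameter 90 mm at z 10 to 24. Below the origin a tapered shank 36 mm long, diameter 26 mm at the origin, 16 mm at the tip. It starts upright at any yaw, shank in its stand's hole, boss on the stand's top.
- knob (a point): Centre of the rotor's square blue grip knob, 47 mm above the rotor's origin, on its axis. Knob 26 x 26 mm, 46 mm tall (rotor z 24 to 70 mm), its flats square to the rotor's x and y.
- slot (a point): Middle of the rotor's cross slot, at the rotor's origin. The slot is cut into the boss from below, 11 mm wide, 10 mm deep; its two arms run right across along the rotor's x and y (parallel to the knob's flats), so it fits the dogs every 90 degrees.
- stand: White round stand of the aluminium rotor, fixed, diameter 86 mm, 50 mm high, with an upright through hole of diameter 34 mm. Origin at the centre of its underside.
- drive: Bench spinner, white housing 170 mm (x) x 150 mm (y) x 83 mm high, fixed. Origin at the centre of its underside. The upright spindle stands in the middle, its face 95 mm above the origin.
- nose (a point): Centre of the spindle's face, mouth of the taper, z up; sinks with the spring, does not turn. Collar of diameter 60 mm, 12 mm proud of the housing; bore diameter 28 mm at the face, tapering like the shank (1 mm radial play when home). Rotor origin above this point: 6 mm while riding on the dogs, 0 when fully home.
- dogs (a point): Height of the dogs' tops, on the spindle axis, 6 mm over its face. Two red dogs stand opposite one another, 8 mm wide, 17.5 to 27.5 mm from the axis, 6 mm high. Their angle about the axis differs every time and is not measured (this point does not turn): see it from above or feel for it. Spindle drag 0.25 N m: it stays while the rotor slides lightly on the dogs and turns along once engaged.
- spring_mount (a joint): How far the spindle has sunk on its spring, m: 0 at rest at the top, end stop at 0.010. It begins to give at about 5 N downward on it, then 0.8 N per mm (about 8 N at 4 mm, 12 N at 9 mm). The rotor's own weight alone does not move it.
- black_rotor: Bystander: black rotor of diameter 90 mm with a round yellow knob (diameter 24 mm) and a straight shank, standing in a second stand like the first; origin at the underside of its boss, 50 mm above the bench, total height above the bench 108 mm. Must stay there.
- bottle: Bystander: amber bottle with blue cap, diameter 60 mm, 130 mm high; origin at the centre of its underside.
- dish: Bystander: clear dish, diameter 90 mm, 16 mm high; origin at the centre of its underside.
- dish2: Bystander: clear dish, diameter 60 mm, 15 mm high; origin at the centre of its underside.
- rack: Bystander: orange tube block, 60 x 140 x 35 mm; origin at the centre of its underside.
- marker: Bystander: black pen with green cap lying on the bench, 135 mm long, 15 mm thick; origin at one end, on the bench.

How it is judged:
By the outcome, as a careful person would: the job done as asked, in the order asked, and still so for the second after the job is handed in, with the robot touching nothing.
It also fails if it takes over 64 s, if anything falls off the work surface, if the arm or the gripper's body presses on something with over 40 N, if the wrist force passes 120 N, or if a joint passes its speed limit or range.

ROBOT

A 6-joint arm with a two-finger parallel gripper is mounted at the origin on the work surface. World frame = base frame: x ahead of the robot, y to its left, z up, the work surface at z = 0. Lengths are in m, angles in rad, forces in N, time in s.
With the tool pointing down it reaches from about 0.3 to 0.825 m from the base axis. Payload 5.4 kg.
Tool frame: the origin (TCP) lies at the very end of the fingers, on their centre line; the grasp point (between the pads) lies 19 mm behind it; z points along the fingers, x is the direction in which the jaws open and shut, and the axes are right-handed (so a half turn about z gives the same grasp; the last joint's range is limited). The gripper opens to 92 mm and grips with 3 to 60 N. Pads are 20 mm wide; open, the fingers measure 128 mm over their backs; the gripper's body (75 mm by 189 mm) begins 69 mm behind the grasp point.
Start: joints at [1.116, 0.158, 1.597, -0, 1.386, -0.21], TCP at [0.139, 0.558, 0.215] pointing down, gripper open.
Joint ranges: [-2.91, 2.91], [-0.94, 2.29], [0.18, 2.7], [-1.29, 4.43], [0.17, 2.64], [-3, 3]. Speed limits (rad/s): [2.57, 2.57, 3.14, 3.14, 3.14, 3.14].

INTERFACE

Orientations are given as a rotation vector (axis times angle).
In Python, from workcell import bot gives the robot as it stands. Calls block until the motion is done:
- bot.goto(position, orientation): joint-space move of the TCP to a pose.
- bot.line_to(position, rot=None, max_speed=0.15): straight line of the TCP; rot=None keeps the orientation; max_speed is the mean speed in m/s.
- bot.set_joints(angles): joint-space move.
- bot.set_gripper(opening, newtons=None): opening from 0.0 (shut) to 1.0 (fully open); newtons is the grip in N (None keeps the last); returns when the fingers have stopped.
- bot.hold(seconds).
- bot.inverse_kinematics(position, orientation): joint angles nearest the present ones, or None.
- bot.read_camera(name): name is "scene" or "top" or "wrist"; returns a dict with "pixels" (480x640x3 uint8, blue, green, red), "fx", "fy", "cx", "cy" (pixels), "R" (3x3) and "t" (3): a world point X has camera coordinates R X + t. Camera axes: x right, y down, z forward; pixel columns grow to the right and rows downward; lengths in m; the calibration is good to about 2 mm. A picture is of the moment at which its call begins. There is no depth.
A pose or a line that the arm cannot do raises bot.MotionError and nothing moves.
- bot.job_done(): hands the job in, once; it reports no verdict.
Readings, each from a call of its own:
- bot.current_clock(): time.
- bot.current_joints(): joint angles.
- bot.current_joint_vel(): joint speeds.
- bot.current_effort(): joint torques, N m.
- bot.current_ee_pos(): TCP position.
- bot.current_tool_rot(): TCP orientation.
- bot.current_contact_force(): force on the tool from outside, world axes, zero at the start.
- bot.current_ft_torque(): the same for the moment, N m.
- bot.current_opening(): opening from 0.0 (shut) to 1.0 (fully open).
Only numpy, scipy, OpenCV 4.12 (cv2) and the standard library are available. Lean on these libraries where they do the work, as an engineer would, in place of code of your own. Each camera call takes 0.05 s, during which the arm holds its last target.

## Working session

There is one attempt and no reset: what is moved stays moved. The work goes in short steps, each a Python script; the robot and the scene stay as the last script left them, time stands still between calls to the robot, and variables do not carry over. Pictures are saved under pics/ and viewed, and the job is handed in when it is done.

```bash
mkdir -p pics; ls; python3 - <<'E'
from workcell import bot
import cv2
for n in ("scene","top","wrist"):
    c=bot.read_camera(n); cv2.imwrite(f"pics/{n}0.png",c["pixels"])
    print(n,c["fx"],c["cx"],c["cy"],c["R"],c["t"])
print(bot.current_clock(),bot.current_tool_rot(),bot.current_ee_pos())
E
```

```text
pics
scene 542.8052573561608 320.42005281717286 229.3828569521076 [[-0.65679803  0.75377222 -0.02106648]
 [ 0.52542378  0.437431   -0.72978351]
 [-0.5408754  -0.4903892  -0.68335367]] [ 0.30720773 -0.28282271  1.57568014]
top 516.3451000572544 317.34595521797695 245.01732775180022 [[ 0.01351473 -0.9998652   0.00932406]
 [-0.98114225 -0.01505865 -0.19269954]
 [ 0.19281397 -0.00654395 -0.98121351]] [0.09732081 0.60834673 1.37121065]
wrist 366.36517407713717 323.5421403658755 239.4638387350027 [[ 0.24251001  0.97014763 -0.00157511]
 [ 0.92639623 -0.23109068  0.29729972]
 [ 0.28806063 -0.07355733 -0.9547829 ]] [-0.57389145 -0.0339022   0.3920116 ]
0.15 [ 2.47554991e+00  1.93319135e+00 -2.01788019e-03] [0.13916973 0.5574058  0.21385809]
```

View pics/top0.png

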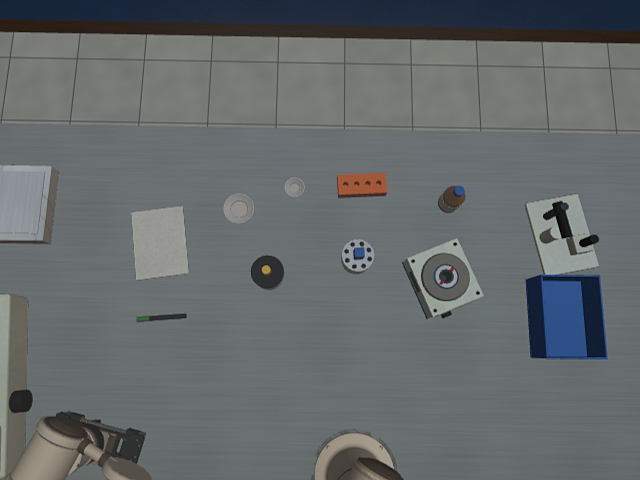

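View pics/scene0.png

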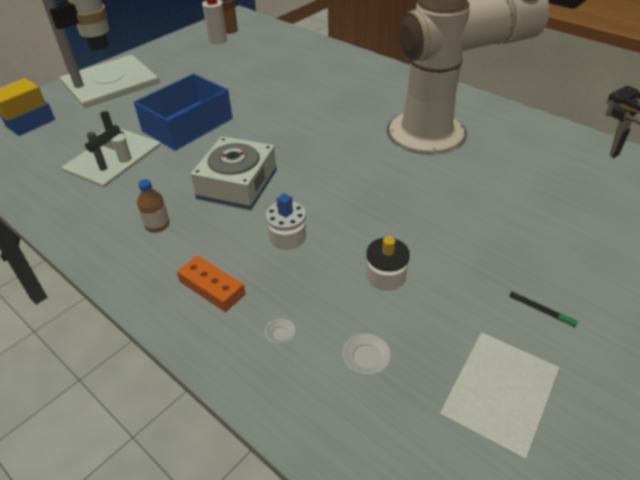

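View pics/wrist0.png

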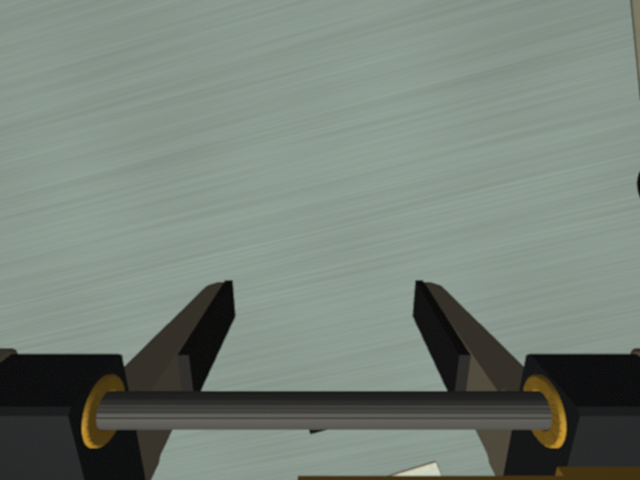

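The top view shows the blue-knob rotor near (358,255), the spinner near (446,277) with red dogs, and the black rotor at (267,271). I'll zoom in on both.

```bash
cat > h.py <<'E'
import numpy as np, cv2
from scipy.spatial.transform import Rotation as Ro
from workcell import bot
def ray(c,u,v,z):
    R=np.array(c["R"]);t=np.array(c["t"])
    d=R.T@np.array([(u-c["cx"])/c["fx"],(v-c["cy"])/c["fy"],1.]); o=-R.T@t
    return o+d*(z-o[2])/d[2]
def proj(c,X):
    p=np.array(c["R"])@np.array(X)+np.array(c["t"])
    return np.array([c["fx"]*p[0]/p[2]+c["cx"],c["fy"]*p[1]/p[2]+c["cy"]])
def rv(a): # tool down, jaw axis x at world angle a
    x=np.array([np.cos(a),np.sin(a),0]);z=np.array([0,0,-1.]);y=np.cross(z,x)
    return Ro.from_matrix(np.array([x,y,z]).T).as_rotvec()
def crop(p,u,v,r,k,name):
    q=p[max(0,v-r):v+r,max(0,u-r):u+r]; cv2.imwrite(name,cv2.resize(q,None,fx=k,fy=k,interpolation=cv2.INTER_CUBIC))
E
python3 - <<'E'
from h import *
c=bot.read_camera("top");p=c["pixels"]
a=cv2.resize(p[230:290,330:390],None,fx=6.6,fy=6.6,interpolation=2);b=cv2.resize(p[247:307,416:476],None,fx=6.6,fy=6.6,interpolation=2)
cv2.imwrite("pics/z.png",np.hstack([a,b]))
for u,v,z in((359,253,.12),(446,277,.095),(358,256,.074),(452,190,.1)): print(ray(c,u,v,z))
h=cv2.cvtColor(p,cv2.COLOR_BGR2HSV)
s=cv2.inRange(h,(105,120,50),(125,255,255))
s[:230]=0;s[290:]=0;s[:,:330]=0;s[:,390:]=0
print(np.argwhere(s)[:,::-1].mean(0),cv2.minAreaRect(np.argwhere(s)[:,::-1].astype(np.float32)))
s=cv2.inRange(h,(0,100,60),(8,255,255))|cv2.inRange(h,(172,100,60),(180,255,255))
s[:240]=0;s[310:]=0;s[:,:410]=0;s[:,490:]=0
print(np.argwhere(s)[:,::-1].tolist())
E
```

```text
[ 0.5750316  -0.00385398  0.12      ]
[ 0.51795736 -0.23852721  0.095     ]
[ 0.57502866 -0.00519514  0.074     ]
[ 0.75875302 -0.26212729  0.1       ]
[358.93902439 251.96341463] ((358.5, 252.0), (8.0, 9.0), 90.0)
[[452, 267], [451, 268], [452, 268], [450, 269], [451, 269], [452, 269], [453, 269], [450, 270], [451, 270], [452, 270], [451, 271], [441, 280], [441, 281], [442, 281], [443, 281], [440, 282], [441, 282], [442, 282], [443, 282], [440, 283], [441, 283], [442, 283]]
```

View pics/z.png

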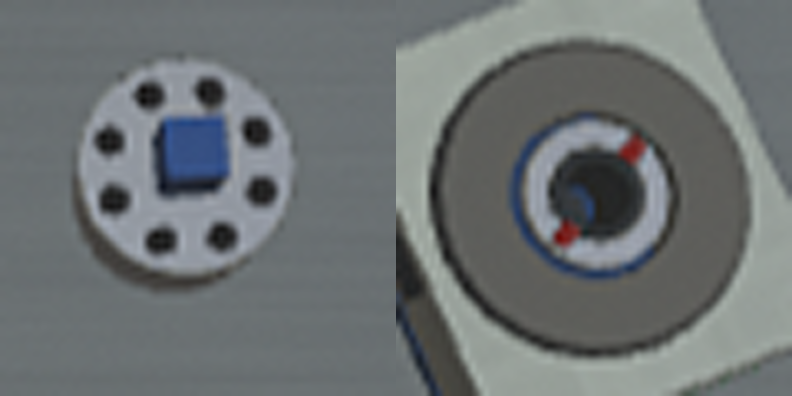

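```bash
python3 - <<'E'
from h import *
c=bot.read_camera("wrist");R=np.array(c["R"]);t=np.array(c["t"])
T=Ro.from_rotvec(bot.current_tool_rot()).as_matrix();p=bot.current_ee_pos()
print("cam in tool",T.T@(-R.T@t-p),"\n",R@T)
# top measurements
c=bot.read_camera("top")
a=ray(c,451.3,269,.101);b=ray(c,441.6,281.8,.101);print(a,b,(a+b)/2,np.linalg.norm(a-b),np.degrees(np.arctan2(*(a-b)[1::-1])))
n=(a+b)/2;n=np.array(n)
k=ray(c,358.9,251.5,.12)
for tgt,nm in((k,"knob"),(n,"nose")):
  for deg in range(-180,180,30):
    j=bot.inverse_kinematics([tgt[0],tgt[1],.30],rv(np.radians(deg)))
    print(nm,deg,None if j is None else np.round(j,2))
E
```

```text
cam in tool [-0.0002466  -0.08406047 -0.16958244] 
 [[ 9.99999981e-01  1.34220774e-04  1.42740731e-04]
 [-8.56584908e-05  9.54688643e-01 -2.97606431e-01]
 [-1.76217921e-04  2.97606413e-01  9.54688636e-01]]
[ 0.53885082 -0.25189023  0.101     ] [ 0.50412642 -0.22482161  0.101     ] [ 0.52148862 -0.23835592  0.101     ] 0.04402833460573624 -37.93739105728835
knob -180 [-0.21  0.13  1.47 -0.    1.55  2.93]
knob -150 [-0.21  0.13  1.47 -0.    1.55  2.4 ]
knob -120 [-0.21  0.13  1.47 -0.    1.55  1.88]
knob -90 [-0.21  0.13  1.47 -0.    1.55  1.36]
knob -60 [-0.21  0.13  1.47  0.    1.55  0.83]
knob -30 [-0.21  0.13  1.47 -0.    1.55  0.31]
knob 0 [-0.21  0.13  1.47 -0.    1.55 -0.21]
knob 30 [-0.21  0.13  1.47 -0.    1.55 -0.74]
knob 60 [-0.21  0.13  1.47  0.    1.55 -1.26]
knob 90 [-0.21  0.13  1.47 -0.    1.55 -1.79]
knob 120 [-0.21  0.13  1.47 -0.    1.55 -2.31]
knob 150 [-0.21  0.13  1.47 -0.    1.55 -2.83]
nose -180 [-0.64  0.11  1.48 -0.    1.55  2.5 ]
nose -150 [-0.64  0.11  1.48 -0.    1.55  1.98]
nose -120 [-0.64  0.11  1.48 -0.    1.55  1.46]
nose -90 [-0.64  0.11  1.48 -0.    1.55  0.93]
nose -60 [-0.64  0.11  1.48  0.    1.55  0.41]
nose -30 [-0.64  0.11  1.48 -0.    1.55 -0.12]
nose 0 [-0.64  0.11  1.48 -0.    1.55 -0.64]
nose 30 [-0.64  0.11  1.48 -0.    1.55 -1.16]
nose 60 [-0.64  0.11  1.48  0.    1.55 -1.69]
nose 90 [-0.64  0.11  1.48 -0.    1.55 -2.21]
nose 120 [-0.64  0.11  1.48  0.    1.55 -2.73]
nose 150 None
```

```bash
python3 - <<'E'
from h import *
bot.goto([0.576,-0.004,0.25],rv(0))
c=bot.read_camera("wrist");cv2.imwrite("pics/wk.png",c["pixels"])
np.savez("wk.npz",**{k:np.array(v) for k,v in c.items()})
bot.goto([0.521,-0.238,0.231],rv(0))
c=bot.read_camera("wrist");cv2.imwrite("pics/wn.png",c["pixels"])
np.savez("wn.npz",**{k:np.array(v) for k,v in c.items()})
print(bot.current_ee_pos(),bot.current_clock())
E
```

```text
[ 0.52164568 -0.23664896  0.23120827] 3.875
```

View pics/wk.png

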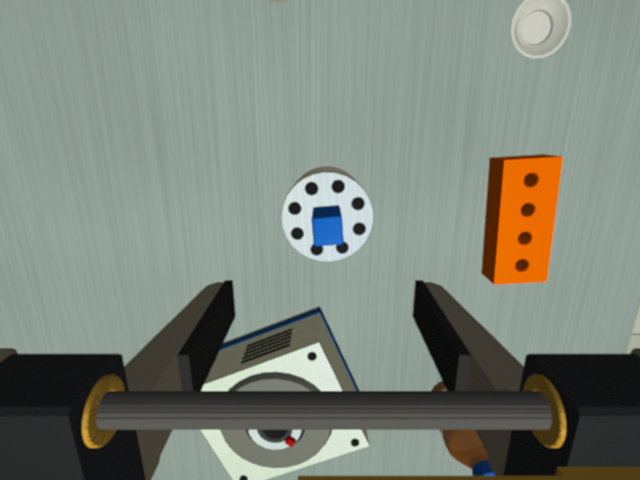

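View pics/wn.png

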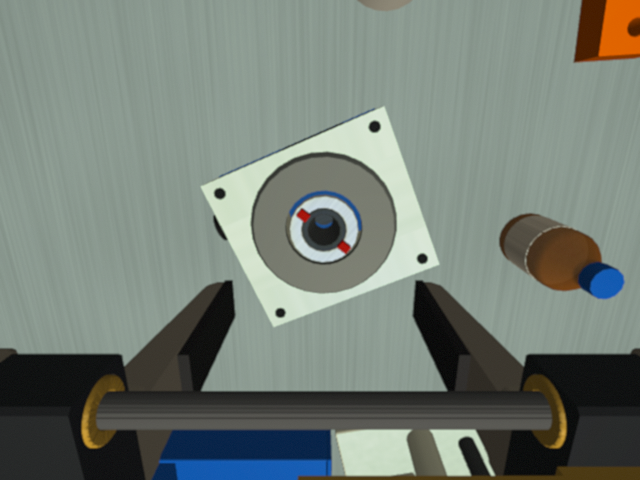

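The wrist views show the knob's top face near (328,231) and disc near (327,217), and the dogs at about (304,215) and (344,249). Next step is sub-pixel fits.

```bash
python3 - <<'E'
from h import *
k=dict(np.load("wk.npz"));n=dict(np.load("wn.npz"))
hk=cv2.cvtColor(k["pixels"],cv2.COLOR_BGR2HSV)
a=cv2.resize(k["pixels"][165:270,275:380],None,fx=3.8,fy=3.8,interpolation=2)
b=cv2.resize(n["pixels"][180:280,275:375],None,fx=4,fy=4,interpolation=2)
cv2.imwrite("pics/z2.png",np.hstack([cv2.resize(a,(398,400)),b]))
print(k["pixels"][225:235:4,328],k["pixels"][211,328], hk[231,328])
v=hk[...,2].copy()
m=(cv2.inRange(hk,(100,120,130),(130,255,255)));m[:200]=0;m[260:]=0;m[:,:300]=0;m[:,360:]=0
cs,_=cv2.findContours(m,cv2.RETR_EXTERNAL,cv2.CHAIN_APPROX_NONE);c0=max(cs,key=cv2.contourArea)
P=np.array([ray(k,u,v,.12)[:2] for u,v in c0[:,0,:].astype(float)],np.float32)
print("knob rect",cv2.minAreaRect(P*1000))
# disc: bright low-sat
m=cv2.inRange(hk,(0,0,170),(180,40,255));m[:150]=0;m[280:]=0;m[:,:270]=0;m[:,390:]=0
cs,_=cv2.findContours(m,cv2.RETR_EXTERNAL,cv2.CHAIN_APPROX_NONE);c0=max(cs,key=cv2.contourArea)
P=np.array([ray(k,u,v,.074)[:2] for u,v in c0[:,0,:].astype(float)],np.float32)
print("disc",cv2.fitEllipse(P*1000))
hn=cv2.cvtColor(n["pixels"],cv2.COLOR_BGR2HSV)
m=cv2.inRange(hn,(0,120,90),(8,255,255))|cv2.inRange(hn,(172,120,90),(180,255,255));m[:190]=0;m[270:]=0;m[:,:285]=0;m[:,365:]=0
N,l,st,ce=cv2.connectedComponentsWithStats(m);print(st[1:],ce[1:])
big=np.argsort(st[1:,4])[-2:]+1
A,B=[ray(n,*ce[i],.101) for i in big];print("dogs",A,B,(A+B)/2,np.linalg.norm(A-B),np.degrees(np.arctan2(*(A-B)[1::-1])))
m=cv2.inRange(hn,(0,0,170),(180,40,255));m[:180]=0;m[280:]=0;m[:,:275]=0;m[:,375:]=0;cv2.imwrite("pics/m.png",m)
P=np.argwhere(m)[:,::-1]
cs,_=cv2.findContours(m,cv2.RETR_EXTERNAL,cv2.CHAIN_APPROX_NONE);c0=cv2.convexHull(max(cs,key=cv2.contourArea))
P=np.array([ray(n,u,v,.095)[:2] for u,v in c0[:,0,:].astype(float)],np.float32)
print("collar",cv2.fitEllipse(P*1000))
E
```

```text
[[196 104  29]
 [197 105  31]
 [198 107  34]] [77 38  9] [107 211 198]
knob rect ((579.6192016601562, -4.630687713623047), (24.49176597595215, 24.92694091796875), 4.354862213134766)
disc ((579.7349853515625, -5.321353435516357), (88.47954559326172, 89.10758209228516), 102.29938507080078)
[[297 209  14  14 103]
 [337 241  13  13  94]] [[303.3592233  215.37864078]
 [343.70212766 246.76595745]]
dogs [ 0.53943547 -0.25264159  0.101     ] [ 0.50507557 -0.22487756  0.101     ] [ 0.52225552 -0.23875958  0.101     ] 0.04417515841651461 -38.93945256388467
collar ((521.9214477539062, -239.06430053710938), (58.06050109863281, 58.315940856933594), 102.55650329589844)
```

View pics/z2.png

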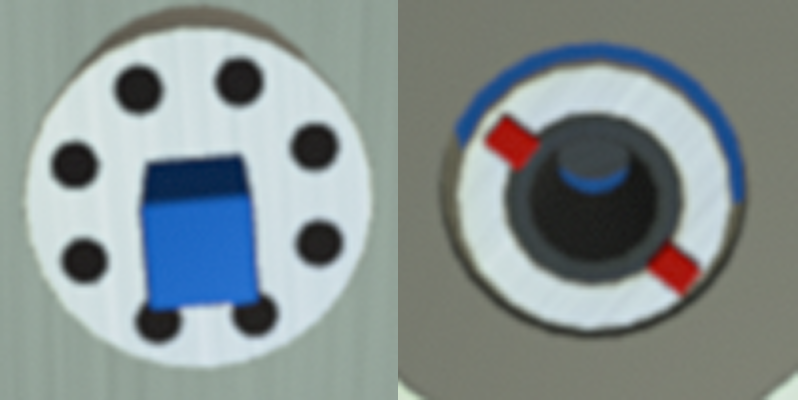

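Nose ≈ (0.522, −0.239), knob ≈ (0.5796, −0.005) with yaw 4.4°, and dogs at −38.5°. The sizes agree with what was given (disc 88–89 mm, collar 58 mm, dog spacing 44 mm). Grasping.

```bash
python3 - <<'E'
from h import *
a=np.radians(4.35)
bot.goto([0.5797,-0.0050,0.15],rv(a))
bot.line_to([0.5797,-0.0050,0.078],max_speed=.08)
bot.set_gripper(0.0,30)
print(bot.current_opening(),bot.current_contact_force(),bot.current_ft_torque(),bot.current_ee_pos())
bot.line_to([0.5797,-0.0050,0.083],max_speed=.04)
bot.line_to([0.5797,-0.0050,0.20],max_speed=.12)
bot.hold(.2)
print(bot.current_opening(),bot.current_contact_force(),bot.current_ft_torque(),bot.current_ee_pos(),bot.current_clock())
c=bot.read_camera("wrist");cv2.imwrite("pics/wh.png",c["pixels"])
c=bot.read_camera("scene");cv2.imwrite("pics/sh.png",cv2.resize(c["pixels"][100:300,150:420],None,fx=2.5,fy=2.5))
E
```

```text
0.2834278443826652 [-1.46030874 -0.59363913  0.23523412] [-0.07975774  0.25690493 -0.01607238] [ 0.57951226 -0.00502564  0.07796645]
0.2812567682476272 [ 0.07529634 -0.09898127 -3.92375092] [-0.09146027  0.04163813 -0.01430838] [ 0.57925825 -0.0049018   0.19911495] 8.525
```

View pics/wh.png

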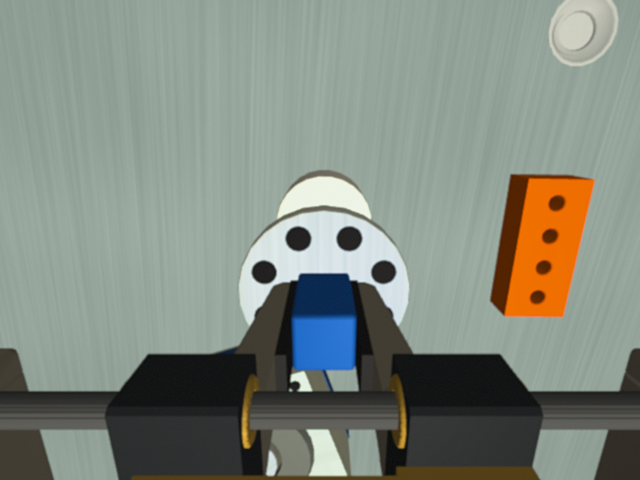

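View pics/sh.png

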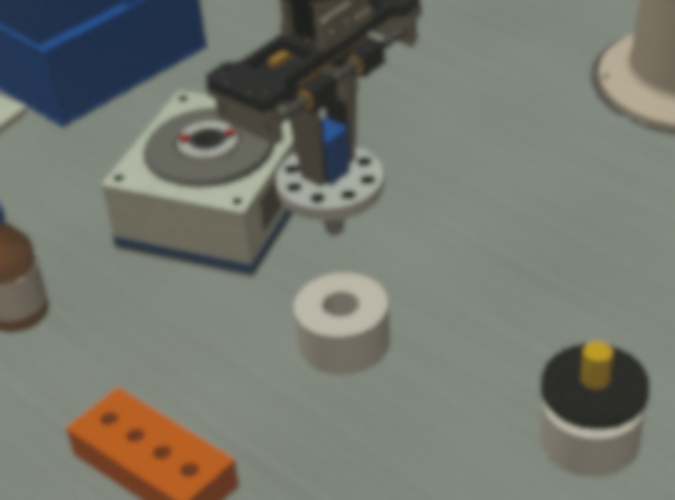

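Held upright, and the weight reading of 3.9 N (0.40 kg) is plausible. I'll check the disc centre against the tool axis with the same camera, then carry it over.

```bash
python3 - <<'E'
from h import *
from scipy.optimize import least_squares
c=bot.read_camera("wrist");p=np.array(bot.current_ee_pos())
h=cv2.cvtColor(c["pixels"],cv2.COLOR_BGR2HSV)
m=cv2.inRange(h,(85,0,185),(130,40,255));m[:200]=0;m[315:]=0;m[:,:230]=0;m[:,420:]=0
cv2.imwrite("pics/m2.png",m)
# outer arc: leftmost & rightmost per row 240-305
pts=[]
for r in range(232,300):
    x=np.flatnonzero(m[r]); pts+= [(x[0]-.5,r),(x[-1]+.5,r)]
W=np.array([ray(c,u,v,p[2]-.004)[:2] for u,v in pts])
f=least_squares(lambda q:np.hypot(W[:,0]-q[0],W[:,1]-q[1])-q[2],[*p[:2],.045],loss="soft_l1",f_scale=.0005)
print(f.x,p,f.x[:2]-p[:2],f.cost)
R=bot.current_tool_rot();print(np.degrees(Ro.from_rotvec(R).as_matrix()[:2,0]@[1,0]),Ro.from_rotvec(R).as_matrix())
E
```

```text
[ 0.58058852 -0.00447461  0.04269616] [ 0.5795607  -0.00498204  0.19965568] [0.00102781 0.00050743] 1.4684916933792082e-05
57.1308402157677 [[ 9.97121266e-01  7.58213727e-02 -5.47668982e-04]
 [ 7.58214533e-02 -9.97121402e-01  1.27976700e-04]
 [-5.36389095e-04 -1.69133348e-04 -9.99999842e-01]]
```

View pics/m2.png

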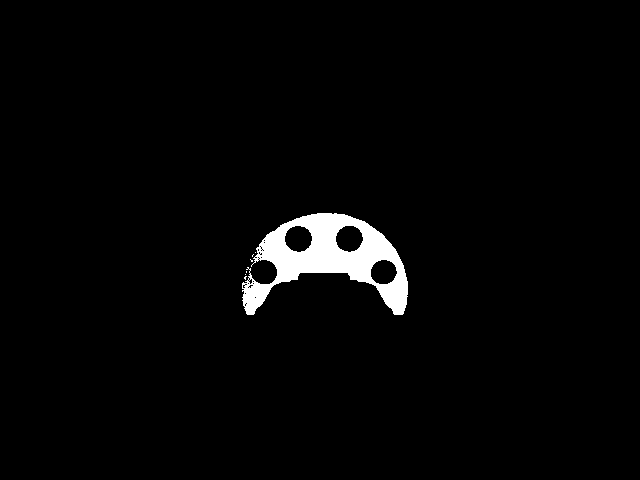

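The left edge of the mask is ragged, so its +1 mm in x is biased. The rotor is centred within about 1 mm, inside the 1.8 mm play. I'll land 15° off the dogs so that it rides on them first.

```bash
python3 - <<'E'
from h import *
X,Y=0.5220,-0.2389
o=rv(np.radians(-23.5))
bot.goto([X,Y,0.20],o)
bot.line_to([X,Y,0.17],max_speed=.1)
bot.hold(.3)
f0=np.mean([bot.current_contact_force() for _ in range(3)],0);t0=np.array(bot.current_ft_torque())
print(f0,t0,bot.current_ee_pos(),bot.current_clock())
np.savez("base.npz",f0=f0,t0=t0)
bot.line_to([X,Y,0.134],max_speed=.05); bot.hold(.1)
z=.134
while z>.123:
    f=np.array(bot.current_contact_force())-f0; p=np.array(bot.current_ee_pos())
    print(round(z,4),p.round(4),f.round(2),(np.array(bot.current_ft_torque())-t0).round(3))
    if f[2]>2.5 or np.hypot(*f[:2])>4: break
    z-=.0005
    bot.line_to([X,Y,z],max_speed=.01); bot.hold(.05)
print(bot.current_clock())
c=bot.read_camera("scene");cv2.imwrite("pics/s2.png",cv2.resize(c["pixels"][80:280,150:350],None,fx=3,fy=3))
E
```

```text
[-0.24476683  0.01603541 -4.06635686] [-0.10103526  0.06764082  0.00924988] [ 0.52233458 -0.23910613  0.17066776] 10.375
0.134 [ 0.5223 -0.2391  0.1346] [0.76 0.3  0.08] [ 0.027  0.068 -0.029]
0.1335 [ 0.522  -0.2389  0.1336] [0.26 0.28 0.25] [ 0.051  0.037 -0.039]
0.133 [ 0.522  -0.2389  0.133 ] [ 0.52 -0.9   0.84] [ 0.023 -0.02  -0.01 ]
0.1325 [ 0.522  -0.2389  0.1325] [-0.51 -0.22  0.39] [0.043 0.106 0.068]
0.132 [ 0.522  -0.2389  0.1319] [ 0.27 -0.75  1.5 ] [ 0.055  0.02  -0.021]
0.1315 [ 0.522  -0.2389  0.1315] [0.33 0.96 0.52] [0.032 0.014 0.053]
0.131 [ 0.522  -0.2389  0.131 ] [0.6  0.69 0.15] [ 0.009 -0.008  0.06 ]
0.1305 [ 0.522  -0.2389  0.1305] [-0.14  0.48  0.79] [ 0.001 -0.022  0.004]
0.13 [ 0.522  -0.2389  0.1299] [0.63 0.1  0.57] [ 0.015 -0.001 -0.014]
0.1295 [ 0.522  -0.2389  0.1295] [0.03 0.07 0.82] [-0.019  0.063  0.006]
0.129 [ 0.522  -0.2389  0.129 ] [0.18 0.2  0.98] [ 0.023  0.05  -0.037]
0.1285 [ 0.522  -0.2389  0.1289] [-0.68  0.22  4.21] [0.226 0.366 0.023]
14.6417
```

View pics/s2.png

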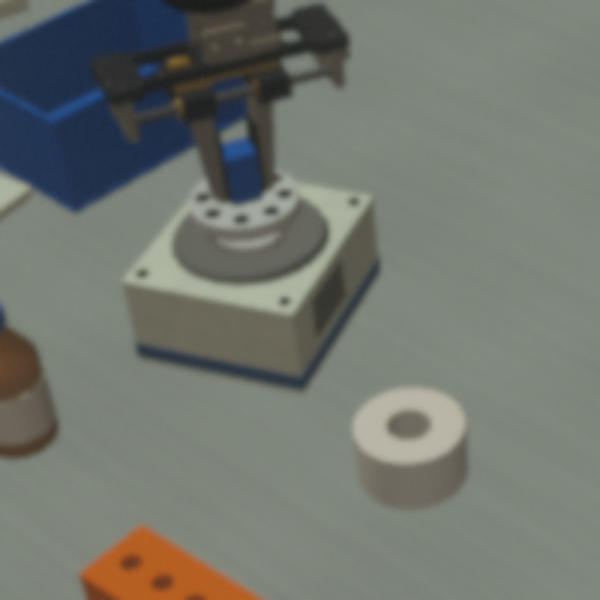

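Contact came at TCP z = 0.129, exactly the predicted riding height (origin 6 mm over the face), with about 4 N. Now I'll turn under light pressure with force control.

```bash
python3 - <<'E'
from h import *
b=np.load("base.npz");f0,t0=b["f0"],b["t0"]
X,Y=0.5220,-0.2389
z=.1286; a=-23.5
def F():
    return np.mean([bot.current_contact_force() for _ in range(4)],0)-f0
low=0
while a>-50 and bot.current_clock()<32:
    a-=1.5
    bot.line_to([X,Y,z],rot=rv(np.radians(a)),max_speed=.02); bot.hold(.06)
    f=F();p=bot.current_ee_pos();t=np.array(bot.current_ft_torque())-t0
    print(round(a,1),round(z,5),p[2].round(4),f.round(2),t.round(3),round(bot.current_clock(),2))
    if np.hypot(*f[:2])>8 or abs(t[2])>.35: print("stop");break
    if f[2]>5: z+=.0003
    elif f[2]<2:
        # lower until contact or dropped
        while z>.1255:
            z-=.0006
            bot.line_to([X,Y,z],rot=rv(np.radians(a)),max_speed=.012); bot.hold(.04)
            f=F()
            if f[2]>2.5: break
        print("  lowered",round(z,5),bot.current_ee_pos()[2].round(4),f.round(2))
    if z<.1266: print("dropped");break
np.savez("st.npz",z=z,a=a)
print(bot.current_ee_pos(),F(),bot.current_clock())
E
```

```text
-25.0 0.1286 0.1288 [-0.35  1.42  5.68] [ 0.177  0.127 -0.017] 15.0
-26.5 0.1289 0.1289 [0.27 1.06 2.77] [-0.009 -0.047 -0.051] 15.31
-28.0 0.1289 0.1289 [0.76 0.65 2.75] [-0.047 -0.131 -0.063] 15.62
-29.5 0.1289 0.1289 [0.63 0.91 2.68] [ 0.046 -0.101  0.02 ] 15.93
-31.0 0.1289 0.1289 [1.   1.17 3.09] [-0.041 -0.101  0.039] 16.23
-32.5 0.1289 0.1288 [ 0.39 -1.53  2.16] [ 0.07  -0.131 -0.051] 16.54
-34.0 0.1289 0.1288 [1.36 0.75 2.53] [ 0.109 -0.179  0.029] 16.85
-35.5 0.1289 0.1287 [1.18 0.41 1.82] [ 0.026 -0.067  0.008] 17.16
  lowered 0.1283 0.1284 [0.34 1.   3.11]
-37.0 0.1283 0.1279 [ 0.39 -0.58  0.4 ] [ 0.04   0.026 -0.02 ] 17.76
  lowered 0.1253 0.1253 [ 0.04  1.02 -0.65]
dropped
[ 0.52196892 -0.23888607  0.12525004] [ 0.03686969  1.01763958 -0.65286685] 19.2167
```

It dropped: 3.7 mm lower with no resistance at −37°, which matches the seen dog angle. Now I'll press home while watching the force against depth.

```bash
python3 - <<'E'
from h import *
b=np.load("base.npz");f0,t0=b["f0"],b["t0"]
X,Y=0.5220,-0.2389
z=.1253;o=rv(np.radians(-38))
def F(): return np.mean([bot.current_contact_force() for _ in range(4)],0)-f0
bot.line_to([X,Y,z],rot=o,max_speed=.01)
while z>.1165:
    z-=.0006
    bot.line_to([X,Y,z],rot=o,max_speed=.012); bot.hold(.08)
    f=F();p=bot.current_ee_pos()
    print(round(z,5),p[2].round(4),f.round(2),round(bot.current_clock(),2))
    if f[2]>9 or p[2]<.1188 or np.hypot(*f[:2])>8: break
print((np.array(bot.current_ft_torque())-t0).round(3))
np.savez("st.npz",z=z)
E
```

```text
0.1247 0.1247 [ 0.28 -0.76  0.42] 19.8
0.1241 0.1241 [ 0.15 -0.13  1.04] 20.13
0.1235 0.1235 [ 0.57 -0.26  0.42] 20.47
0.1229 0.123 [-0.22  0.43  1.49] 20.8
0.1223 0.1228 [-0.93  0.83  5.47] 21.13
0.1217 0.1219 [-0.94  1.28  6.89] 21.47
0.1211 0.1212 [-1.34  1.04  8.1 ] 21.8
0.1205 0.1206 [-0.98  1.31  7.62] 22.13
0.1199 0.12 [-0.88  1.29  8.7 ] 22.47
0.1193 0.1194 [-1.31  1.19  9.14] 22.8
[ 0.176  0.294 -0.024]
```

It reached home at 0.123 as predicted, and the spindle has sunk about 3.6 mm at 9 N along the spring's slope. One small step more, then I'll ease off and release.

```bash
python3 - <<'E'
from h import *
b=np.load("base.npz");f0=b["f0"]
X,Y=0.5220,-0.2389
o=rv(np.radians(-38))
def F(): return np.mean([bot.current_contact_force() for _ in range(4)],0)-f0
bot.line_to([X,Y,.1187],rot=o,max_speed=.01); bot.hold(.4)
print("press",bot.current_ee_pos().round(4),F().round(2))
for z in (.121,.1222,.1227):
    bot.line_to([X,Y,z],rot=o,max_speed=.01); bot.hold(.15)
    print(z,bot.current_ee_pos()[2].round(4),F().round(2))
bot.set_gripper(0.7); bot.hold(.2)
print("open",bot.current_opening(),bot.current_ee_pos().round(4),F().round(2))
bot.line_to([X,Y,.20],rot=o,max_speed=.06)
bot.line_to([X,Y,.26],rot=o,max_speed=.12);bot.hold(.2)
c=bot.read_camera("wrist");cv2.imwrite("pics/w3.png",c["pixels"]);np.savez("w3.npz",**{k:np.array(v) for k,v in c.items()})
bot.goto([0.40,-0.05,.32],o)
c=bot.read_camera("scene");cv2.imwrite("pics/s3.png",c["pixels"])
c=bot.read_camera("scene");cv2.imwrite("pics/s3z.png",cv2.resize(c["pixels"][100:240,160:320],None,fx=4,fy=4,interpolation=2))
c=bot.read_camera("top");cv2.imwrite("pics/t3.png",c["pixels"])
print(bot.current_clock())
E
```

```text
press [ 0.5221 -0.239   0.1189] [-1.78  1.03  8.74]
0.121 0.121 [-0.05  0.54  6.76]
0.1222 0.1222 [0.26 0.48 6.1 ]
0.1227 0.1227 [ 0.18 -0.69  5.62]
open 0.7024549135995319 [ 0.522  -0.2389  0.1227] [ 0.71 -0.59  3.62]
29.125
```

View pics/w3.png

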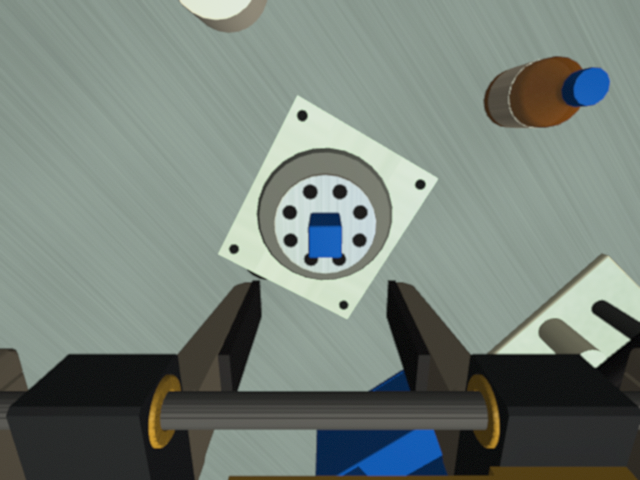

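View pics/s3z.png

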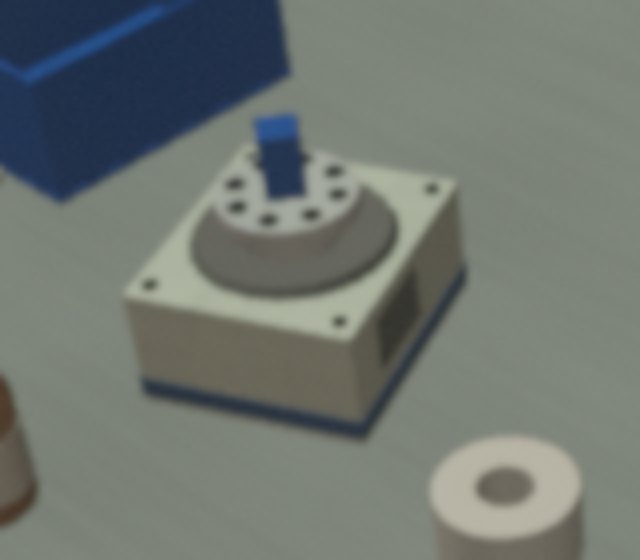

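View pics/t3.png

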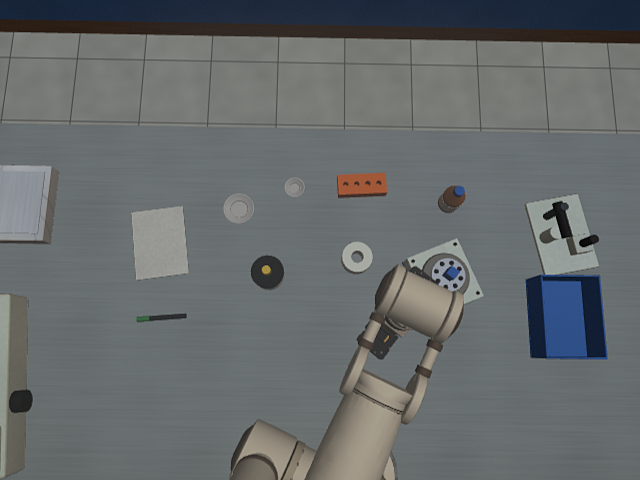

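Released. The wrist view shows the rotor flat and centred (knob at about (325,240), flats square to the tool), and nothing else has moved. One last check of seat height before handing in.

```bash
python3 - <<'E'
from h import *
w=dict(np.load("w3.npz"))
def knobtop(c,lo,box):
    h=cv2.cvtColor(c["pixels"],cv2.COLOR_BGR2HSV)
    m=cv2.inRange(h,(100,120,lo),(130,255,255));k=np.zeros_like(m);x0,y0,x1,y1=box;k[y0:y1,x0:x1]=255;m&=k
    cs,_=cv2.findContours(m,0,1);c0=max(cs,key=cv2.contourArea);return c0[:,0,:].astype(float)
c0=knobtop(w,130,(290,200,360,275))
for z in (.165,.171):
    P=np.array([ray(w,u,v,z)[:2] for u,v in c0],np.float32);r=cv2.minAreaRect(P*1000);print(z,r)
    s=bot.read_camera("scene");print(" scene proj",proj(s,[*(np.array(r[0])/1000),z]))
p=s["pixels"];h=cv2.cvtColor(p,cv2.COLOR_BGR2HSV)
print("V col",h[126:152,229,2])
m=cv2.inRange(h,(100,120,110),(130,255,255));m[:120]=0;m[155:]=0;m[:,:215]=0;m[:,245:]=0
print("scene top face",np.argwhere(m)[:,::-1].mean(0),m.sum()//255)
E
```

```text
0.165 ((523.119384765625, -238.87432861328125), (24.52836799621582, 24.415584564208984), 52.014984130859375)
 scene proj [228.39529823 131.93484107]
0.171 ((524.2759399414062, -237.36526489257812), (23.969825744628906, 23.8596134185791), 52.015071868896484)
 scene proj [228.11156904 130.2151632 ]
V col [130 124 126 136 141 142 141 136 120  95  83  81  79  81  79  81  80  81
  80  81  80  80  84 100 130 158]
scene top face [228.68 131.62] 50
```

```bash
python3 - <<'E'
from workcell import bot
bot.job_done();print(bot.current_clock())
E
```

```text
the job is handed in; nothing more can be done
the job is handed in; nothing more can be done
```

The rotor is seated in the spinner, engaged on the dogs and released. I handed the job in at about 29 s of the 64 s allowed.

- **Landing and turning:** I took the rotor by its knob and lowered it about 15° off the dogs. It met them at the predicted riding height. I turned it under about 2–6 N, a little over the intended light press for one step. It dropped in at −37°, against a dog angle of about −38.5° seen in the images.
- **Pressing home:** It reached home at the predicted height. I pressed until the spindle had sunk about 4 mm, at about 9 N, well short of the 10 mm end stop. I then eased off, opened the gripper and backed away.
- **Last checks:** The knob yaw is 52° (the slot repeats every 90°), which matches the dogs, and the rotor is centred within about 1 mm of the spindle. The knob-top height agrees with fully home: scene row 131.6, against 131.9 expected home and 130.2 if it were still riding on the dogs. That margin is only about a pixel, but the force-depth readings say the same. In the last top view the black rotor and the other things on the bench looked unmoved.
- **Weak reading:** A disc-centre check while the rotor was held showed a 1 mm offset in x. I put that down to a ragged image mask and did not correct for it. The fit went in without trouble.

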